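# Crack the chiller lid for a probe reading

## Robot

A 6-joint arm with a two-finger parallel gripper is mounted at the origin on the work surface. World frame = base frame: x ahead of the robot, y to its left, z up, the work surface at z = 0. Lengths are in m, angles in rad, forces in N, time in s.
With the tool pointing down it reaches from about 0.4 to 0.825 m from the base axis. Payload 7 kg.
Tool frame: the origin (TCP) lies at the very end of the fingers, on their centre line; the grasp point (between the pads) lies 19 mm behind it; z points along the fingers, y is the direction in which the jaws open and shut (so a half turn about z gives the same grasp; the last joint's range is limited). The gripper opens to 88 mm and grips with 3 to 60 N. Pads are 19 mm wide; open, the fingers measure 130 mm over their backs; the gripper's body (78 mm by 193 mm) begins 47 mm behind the grasp point.
Start: joints at [1.418, 0.359, 0.012, 0, -1.224, -0.288], TCP at [0.288, 0.61, 0.227] pointing down, gripper open.
Joint ranges: [-3.07, 3.07], [-1.43, 2.12], [-1.02, 1.25], [-3.03, 1.67], [-3.05, -0], [-3.03, 3.03]. Speed limits (rad/s): [2.39, 2.39, 3.01, 3.14, 3.14, 3.14].

## Interface

Orientations are given as [roll, pitch, yaw] about the fixed x, y, z axes, in that order (R = Rz(yaw) Ry(pitch) Rx(roll)).
In Python, from station import arm gives the robot as it stands.
- The arm moves only by the shell command python3 -m inch 'ROWS' [FORCE]. ROWS is text: rows parted by semicolons, each of 7 numbers parted by spaces: the closure, from 0 (fully open) to 1 (shut), then the shift along the tool's x, y, z each as a share of 300 mm, from -1 to 1, then the turn, a rotation vector about the tool's x, y, z each as a share of 60 degrees, from -1 to 1. In form: grip tx ty tz rx ry rz; .... A call has 1 to 12 rows; each row is the pose to reach, as a shift and turn from the pose commanded when the call began, along the tool's axes at that moment; what a row does not reach only later rows make up. A row lasts 1/10 s, in which the tool goes at most 50 mm and 8.59 degrees, less where a joint would pass 70% of its speed; a pose out of reach is approached as far as the arm can. A call with a number of a shift or a turn outside -1 to 1 is refused whole. A call with a gripper value outside its range is refused whole. The fingers move at their own pace and stop on an object; FORCE is the grip in N (left out, the last holds). Time passes only in rows, so rows that repeat a pose let the fingers close. It gives the time, the measured TCP pose, the force and the opening at its end, in the units of the state.
- arm.get_state(): the state, without advancing time (a new reading comes with each control period).
- arm.grab_frame(name): name is "side" or "top"; returns a dict with "img" (420x560x3 uint8, red, green, blue), "range_z" (420x560 float32, m along the optical axis (not along the pixel's ray), 0 where there is no reading), "fx", "fy", "cx", "cy" (pixels), "dist" ([k1, k2, p1, p2, k3] as OpenCV has them; the pictures are not rectified), "extrinsics" (4x4, takes a point from world to camera coordinates). Camera axes: x right, y up, looking along -z (the intrinsics and any distortion apply to the point x, -y, -z); pixel columns grow to the right and rows downward; lengths in m; the calibration is good to about 2 mm. A picture is of the moment at which its call begins.
- arm.job_done(): hands the job in, once; it reports no verdict.
The state is a dict: "t": time; "q": joint angles; "qd": joint speeds; "joint_efforts": joint torques, N m; "eef_pos": TCP position; "ee_rot": TCP orientation; "force": force on the tool from outside, world axes, zero at the start; "moment": the same for the moment, N m; "width": finger opening in m.
Only numpy, scipy, OpenCV 4.12 (cv2) and the standard library are available. Lean on these libraries where they do the work, as an engineer would, in place of code of your own. Each camera call takes 0.05 s, during which the arm holds its last target.

## Task

Get the wine chiller ready for a temperature check: pull the red-handled probe up out of its wooden cup and stand it fully down in the steel dock, letting go of it there, with the chiller still shut. Then take the lid by its wooden bar, break it free of its sticky seal and finish while still holding it slightly open, with a gap of about 3 cm at the front edge, so that a colleague can slip the probe in; never let it swing open past 6 cm, do not drop the probe, and leave the bottles and other things on the counter where they are.

Things in the scene. Friction and masses are not known exactly. Their poses are not given: they have to be found in the camera images.
- chest: grey table-top wine chiller with a steel lid, 220 x 280 mm (x by y), fixed to the table; body 150 mm tall, lid top at 171 mm. Origin at the centre of its underside; its x axis points from its front (lid bar side, towards the robot) to its back (hinge side), z up. The lid's front edge is 228 mm from the hinge.
- lid_handle (a point): centre of the lid's grip bar: a round wooden bar, 14 mm thick and 130 mm long, along the chiller's y axis, near the lid's front edge. It stands free above the lid on two black posts 120 mm apart: 34 mm clear beneath it. Closed, it lies 195 mm in front of and 62 mm above the hinge line. It turns with the lid.
- lid_hinge (a point): middle of the lid's hinge line, at the back top edge of the chiller, 150 mm above the table; the hinge line runs along the chiller's y axis.
- lid (a joint): opening angle of the lid in rad: 0 shut, grows as the front edge rises (each 0.1 rad lifts the front edge about 23 mm), 0.6 at the stop. A sticky seal holds it: the bar must be pulled up with about 11 to 16 N at first, the seal's pull fades from there and is gone at about 0.07 rad; then the lid's own weight is 2 to 4 N at the bar. Let go, it falls shut and seals again.
- probe: the same probe thermometer; origin at the lower end of the stem, z up along it.
- probe_center (a point): centre, half-way up, of the probe thermometer, which starts standing in the wooden cup: 160 mm long, about 60 g; z up along it. Steel stem 10 mm thick over the lower 95 mm (ends 80 mm below this point), red round handle 22 mm thick and 65 mm long above (from 15 mm to 80 mm above this point). It has some play and may lean a little.
- cup_mouth (a point): centre of the mouth of the wooden cup, a fixed upright tube: 76 mm tall, 40 mm across, bore 20 mm, on a foot 68 mm across; its inner floor is 70 mm below the mouth.
- dock_mouth (a point): centre of the mouth of the steel dock, a fixed upright tube with a blue band: 76 mm tall, 28 mm across, bore 20 mm, on a foot 72 mm across; its inner floor is 70 mm below the mouth. z up. A probe standing in it has its centre 10 mm above the mouth.
- red_bottle: dark green wine bottle, standing, 64 mm across, 240 mm tall; origin under its centre
- glass_stem: stemmed wine glass, standing, 72 mm across, 168 mm tall; origin under its foot
- stopper: steel bottle stopper standing on its flat head, 36 mm across, 45 mm tall; origin under its centre
- cork_bowl: white bowl of corks, 116 mm across, about 50 mm tall; origin under its centre
- coasters: stack of round cork coasters, 94 mm across, 20 mm tall; origin under its centre
- corkscrew: corkscrew lying on the table, wooden grip 100 mm long along its y, worm 75 mm along its x; origin under the grip's centre
Mind the look-alikes: they are no part of the job. Of the things that look like the probe, the smallest one is meant.

How it is judged:
By the outcome, as a careful person would: the job done as asked, in the order asked, and still so for the second after the job is handed in, while the arm keeps its last pose, push and grip.
It also fails if it takes over 64 s, if anything falls off the work surface, if the arm or the gripper's body presses on something with over 40 N, if the wrist force passes 120 N, or if a joint passes its speed limit or range.

## Working session

There is one attempt and no reset: what is moved stays moved. The work goes in short steps, Python scripts to look and compute and a shell command to move; the robot and the scene stay as the last step left them, time stands still between calls to the robot, and variables do not carry over. Pictures are saved under pics/ and viewed, and the job is handed in when it is done.

```bash
ls; mkdir -p pics; python3 - <<'E'
from station import arm
import cv2,numpy as np
for n in("side","top"):
    f=arm.grab_frame(n); cv2.imwrite(f"pics/{n}0.png",f["img"][:,:,::-1])
    np.savez(f"/tmp/{n}0.npz",**f)
    print(n,f["fx"],f["fy"],f["cx"],f["cy"],f["dist"]);print(np.round(f["extrinsics"],4))
    z=f["range_z"];print((z>0).mean())
s=arm.get_state();print(s)
E
```

```text
pics
side 431.76570628984564 431.76570628984564 279.4207103087775 209.237377938878 [-0.0166629  0.         0.         0.         0.       ]
[[ 0.8389 -0.5441  0.0167 -0.4632]
 [ 0.3236  0.5231  0.7885 -0.2985]
 [-0.4378 -0.656   0.6148 -1.1943]
 [ 0.      0.      0.      1.    ]]
0.9957568027210885
top 432.01803143084794 432.01803143084794 274.8022150601008 209.04810584101853 [-0.07594081  0.          0.          0.          0.        ]
[[-0.0172 -0.9997 -0.0161  0.0092]
 [ 0.9896 -0.0193  0.1424 -0.5819]
 [-0.1427 -0.0135  0.9897 -1.4175]
 [ 0.      0.      0.      1.    ]]
0.9961437074829932
{'t': 0.1, 'q': array([ 1.41809302e+00,  3.59349550e-01,  1.11087375e-02, -2.96651984e-04,
       -1.22412349e+00, -2.88104705e-01]), 'qd': array([-0.00054349, -0.00143871,  0.00359796,  0.00369986,  0.0002524 ,
        0.00066148]), 'joint_efforts': array([-1.57545488e-03, -5.84160519e+01,  2.93751150e+01,  7.01539367e+00,
        1.01811503e-02, -4.97442488e-05]), 'eef_pos': array([0.28783708, 0.61003757, 0.22567819]), 'ee_rot': array([ 3.14001006e+00, -1.78167587e-04, -4.40908885e-01]), 'force': array([ 0.32740075,  0.50630324, -0.33354526]), 'moment': array([0.01076828, 0.01472531, 0.04600294]), 'width': 0.08750378475466172}
```

View pics/side0.png

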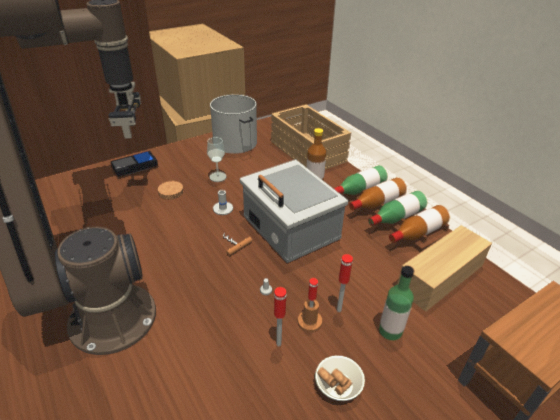

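View pics/top0.png

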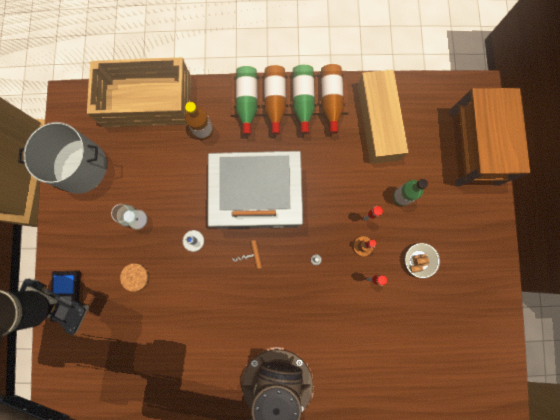

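Three red-handled things could be the probe: side (280,303) and (345,270), which stand free on the table and are larger, and (313,290), which stands in the wooden cup and is the smallest. In the top view they are at (380,281), (376,212) and (368,245). I choose the one in the cup. The dock is at side (223,203) / top (193,240). I'll check both in a close crop and measure.

```bash
cat > h.py <<'E'
import numpy as np,cv2
from scipy.spatial.transform import Rotation as Rot
def K(f): return np.array([[f["fx"],0,f["cx"]],[0,f["fy"],f["cy"]],[0,0,1.]])
def cloud(f):
    h,w=f["range_z"].shape
    u,v=np.meshgrid(np.arange(w),np.arange(h))
    p=cv2.undistortPoints(np.stack([u,v],-1).reshape(-1,1,2).astype(float),K(f),np.array(f["dist"],float)).reshape(h,w,2)
    z=f["range_z"].astype(float)
    c=np.stack([p[...,0]*z,-p[...,1]*z,-z],-1)
    E=np.array(f["extrinsics"]);return (c-E[:3,3])@E[:3,:3]
def ray(f,u,v):
    p=cv2.undistortPoints(np.array([[[u,v]]],float),K(f),np.array(f["dist"],float)).reshape(2)
    E=np.array(f["extrinsics"]);return -E[:3,:3].T@E[:3,3], E[:3,:3].T@np.array([p[0],-p[1],-1])
def plane(f,u,v,z):
    o,d=ray(f,u,v);return o+d*(z-o[2])/d[2]
def proj(f,P):
    E=np.array(f["extrinsics"]);c=np.atleast_2d(P)@E[:3,:3].T+E[:3,3];c=c*[1,-1,-1]
    return cv2.projectPoints(c,np.zeros(3),np.zeros(3),K(f),np.array(f["dist"],float))[0].reshape(-1,2)
def load(n): return dict(np.load(f"/tmp/{n}.npz"))
E
python3 - <<'E'
from h import *
for n in("side0","top0"):
    f=load(n);im=f["img"];W=cloud(f);hsv=cv2.cvtColor(im,cv2.COLOR_RGB2HSV)
    m=(((hsv[...,0]<5)|(hsv[...,0]>174))&(hsv[...,1]>180)&(hsv[...,2]>110)).astype(np.uint8)
    k,l,s,c=cv2.connectedComponentsWithStats(m)
    for i in range(1,k):
        if s[i,4]>15:
            P=W[l==i];print(n,c[i].round(),s[i,4],"min",np.percentile(P,3,axis=0).round(3),"max",np.percentile(P,97,axis=0).round(3))
    crop={"side0":(250,250,110,90),"top0":(330,190,110,100)}[n]
f=load("side0")["img"];g=load("top0")["img"]
a=cv2.resize(f[245:355,255:365],(400,400),interpolation=cv2.INTER_CUBIC)
b=cv2.resize(f[130:250,190:310],(400,400),interpolation=cv2.INTER_CUBIC)
c=cv2.resize(g[200:290,320:420],(400,300)) 
cv2.imwrite("pics/crop1.png",np.hstack([a,b])[:,:,::-1])
# tubes: top rims at z ~.076
for n in("side0","top0"):
    F=load(n);W=cloud(F)
    for nm,x,y,r in((("cup",310,305,22),("dock",223,203,14)) if n=="side0" else (("cup",364,246,16),("dock",193,240,16))):
        sub=W[y-r:y+r,x-r:x+r].reshape(-1,3)
        q=sub[(sub[:,2]>.068)&(sub[:,2]<.084)];print(n,nm,len(q),q.mean(0).round(3),q.min(0).round(3),q.max(0).round(3))
E
```

```text
side0 [339. 189.] 33 min [0.853 0.07  0.055] max [0.881 0.095 0.071]
side0 [356. 203.] 58 min [ 0.844 -0.03   0.056] max [ 0.881 -0.002  0.071]
side0 [376. 218.] 57 min [ 0.845 -0.128  0.056] max [ 0.877 -0.105  0.071]
side0 [397. 235.] 70 min [ 0.844 -0.228  0.055] max [ 0.877 -0.204  0.071]
side0 [347. 258.] 75 min [ 0.536 -0.328 -0.003] max [ 0.723 -0.149  0.208]
side0 [345. 274.] 162 min [ 0.534 -0.331  0.129] max [ 0.551 -0.311  0.186]
side0 [313. 281.] 45 min [ 0.445 -0.313  0.052] max [ 0.518 -0.216  0.166]
side0 [280. 291.] 93 min [ 0.331 -0.332 -0.002] max [ 0.454 -0.152  0.209]
side0 [312. 293.] 86 min [ 0.442 -0.316  0.107] max [ 0.456 -0.303  0.15 ]
side0 [280. 308.] 177 min [ 0.329 -0.333  0.128] max [ 0.35  -0.319  0.187]
top0 [333. 126.] 74 min [ 0.845 -0.22   0.06 ] max [ 0.877 -0.195  0.074]
top0 [246. 128.] 70 min [0.844 0.079 0.062] max [0.877 0.103 0.077]
top0 [275. 127.] 70 min [ 0.843 -0.021  0.062] max [0.875 0.003 0.077]
top0 [304. 127.] 70 min [ 0.845 -0.121  0.062] max [ 0.876 -0.096  0.074]
top0 [377. 210.] 69 min [ 0.537 -0.354  0.014] max [ 0.59  -0.298  0.211]
top0 [372. 243.] 38 min [ 0.447 -0.307  0.154] max [ 0.463 -0.288  0.17 ]
top0 [382. 280.] 72 min [ 0.33  -0.327  0.199] max [ 0.354 -0.301  0.212]
side0 cup 121 [ 0.451 -0.308  0.074] [ 0.433 -0.324  0.068] [ 0.472 -0.286  0.082]
side0 dock 28 [0.483 0.277 0.071] [0.47  0.263 0.068] [0.497 0.294 0.077]
top0 cup 68 [ 0.453 -0.294  0.075] [ 0.436 -0.316  0.069] [ 0.473 -0.279  0.081]
top0 dock 34 [0.485 0.281 0.075] [0.473 0.269 0.069] [0.497 0.295 0.081]
```

View pics/crop1.png

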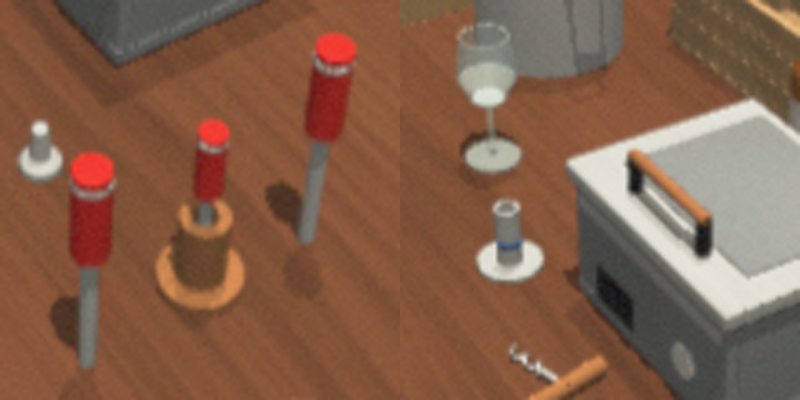

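The crop confirms it. The small red-handled probe stands in the wooden cup at side (313,290) and the dock with the blue band is at (223,203). The other two have longer handles and no cup. Next I refine by casting rays and checking with both views.

```bash
python3 - <<'E'
from h import *
S=load("side0");T=load("top0")
def near(a,b):
    (o,d),(p,e)=a,b;A=np.stack([d,-e],1);t=np.linalg.lstsq(A,p-o,rcond=None)[0]
    x,y=o+d*t[0],p+e*t[1];return ((x+y)/2).round(4),np.linalg.norm(x-y).round(4)
def cap(f,u,v,w):
    im=f["img"][v-w:v+w,u-w:u+w].astype(int);m=(im[...,0]>200)&(im[...,1]<90)
    ys,xs=np.nonzero(m);print(len(xs),xs.min()+u-w,xs.max()+u-w,ys.min()+v-w,ys.max()+v-w);return xs.mean()+u-w,ys.mean()+v-w
a=cap(S,313,281,8);b=cap(T,372,243,8);print(a,b)
print("probe top",near(ray(S,*a),ray(T,*b)),plane(S,*a,.166),plane(T,*b,.166))
# lower handle centerline in side : mask red
for n,f,box in(("S",S,(214,208,10,18)),("T",T,(185,234,14,16))):pass
def up(f,x0,x1,y0,y1,k,name):
    im=cv2.resize(f["img"][y0:y1,x0:x1],None,fx=k,fy=k,interpolation=cv2.INTER_NEAREST)
    for i in range(0,x1-x0,10):cv2.putText(im,str(x0+i),(i*k,10),0,.35,(255,255,0))
    for i in range(0,y1-y0,10):cv2.putText(im,str(y0+i),(0,i*k+10),0,.35,(255,255,0))
    return cv2.resize(im,(390,390))
im=np.hstack([up(S,205,245,185,225,10,0),up(T,175,215,220,260,10,0)])
cv2.imwrite("pics/dock.png",im[:,:,::-1])
im=np.hstack([up(S,290,330,270,310,10,0),up(T,345,385,225,265,10,0)])
cv2.imwrite("pics/cup.png",im[:,:,::-1])
# lid / handle: bar pixels in top
hsv=cv2.cvtColor(T["img"],cv2.COLOR_RGB2HSV);W=cloud(T)
m=np.zeros(hsv.shape[:2],bool);m[200:225,220:290]=True
m&=(W[...,2]>.195)&(W[...,2]<.225)
P=W[m];c=P.mean(0);print("bar",len(P),c,np.percentile(P,[1,50,99],axis=0).round(4).tolist())
P=P[P[:,2]>.205];u,s,v=np.linalg.svd(P[:,:2]-P[:,:2].mean(0));print("bar dir",v[0],P.mean(0))
mm=(W[...,2]>.160)&(W[...,2]<.180)&(W[...,0]>.4)&(W[...,0]<.85)&(abs(W[...,1]-.05)<.25)
P=W[mm];print("lid",P.mean(0));print(cv2.minAreaRect(P[:,:2].astype(np.float32)),np.percentile(P,[2,98],axis=0))
for nm,cx,cy in(("bottle",410,190),("glass",130,217),("stopper",316,260),("bowl",422,260),("screw",257,255)):
    q=W[cy-15:cy+15,cx-15:cx+15].reshape(-1,3);q=q[q[:,2]>.012];print(nm,np.percentile(q,[3,97],axis=0).round(3).tolist())
E
```

```text
45 310 317 278 284
34 370 375 240 246
(np.float64(313.4), np.float64(280.8222222222222)) (np.float64(372.4117647058824), np.float64(242.6764705882353))
probe top (array([ 0.4556, -0.3012,  0.1604]), np.float64(0.0018)) [ 0.4530414  -0.30550295  0.166     ] [ 0.45442286 -0.29953137  0.166     ]
bar 201 [0.54670351 0.06172307 0.21622272] [[0.5406, -0.0042, 0.2088], [0.5465, 0.0639, 0.2162], [0.5536, 0.1234, 0.2227]]
bar dir [ 1.76137106e-04 -9.99999984e-01] [0.54672905 0.06203586 0.21632187]
lid [0.63018275 0.05928815 0.17124268]
((0.6306365132331848, 0.05940639227628708), (0.23335404694080353, 0.290290892124176), 0.27291837334632874) [[ 0.51779281 -0.0797753   0.16508618]
 [ 0.74081878  0.19987419  0.17711898]]
bottle [[0.589, -0.457, 0.036], [0.645, -0.409, 0.241]]
glass [[0.53, 0.449, 0.082], [0.589, 0.513, 0.169]]
stopper [[0.374, -0.15, 0.013], [0.422, -0.021, 1.486]]
bowl [[0.357, -0.538, 0.014], [0.448, -0.444, 0.051]]
screw [[0.389, 0.051, 0.012], [0.477, 0.099, 0.025]]
```

View pics/dock.png

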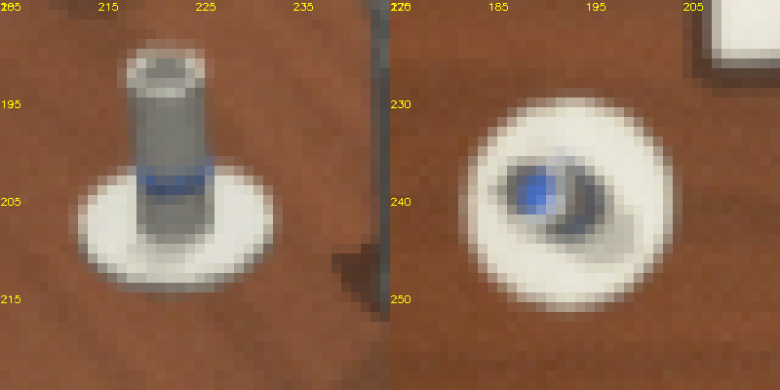

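View pics/cup.png

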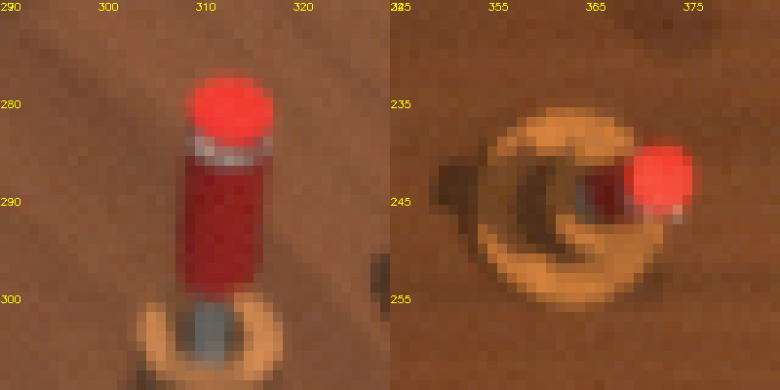

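```bash
python3 - <<'E'
from h import *
S=load("side0");T=load("top0");W=cloud(T);V=cloud(S)
print("z map top dock");print((W[232:248,182:204,2]*1000).round().astype(int))
print("z map side dock");print((V[188:200,215:228,2]*1000).round().astype(int))
print("foot dock",plane(T,193,240.3,.004),"side",plane(S,222,206.5,.004))
print("mouth dock side",plane(S,220.8,191.6,.076))
for z,(u,v) in((.101,(310.8,299.5)),(.166,(312.6,280.5))):print("S handle",plane(S,u,v,z))
for z,(u,v) in((.101,(366,244.5)),(.166,(372,242.5))):print("T handle",plane(T,u,v,z))
print("cup mouth S",plane(S,310.5,303.5,.076))
print("cup foot T",plane(T,363.5,246.3,.006))
print("expected T px of vertical probe", proj(T,[[.453,-.304,z] for z in(.076,.101,.166)]).round(1).tolist(), "S",proj(S,[[.453,-.304,z] for z in(.076,.101,.166)]).round(1).tolist())
hsv=cv2.cvtColor(T["img"],cv2.COLOR_RGB2HSV)
def foot(f,box,sel,z):
    x0,x1,y0,y1=box;m=sel(f["img"][y0:y1,x0:x1].astype(int));c=cv2.findContours(m.astype(np.uint8),0,2)[0];c=max(c,key=cv2.contourArea)
    e=cv2.fitEllipse(cv2.convexHull(c));u,v=e[0];print(e,plane(f,u+x0,v+y0,z))
wh=lambda a:(a.min(-1)>140)
foot(T,(175,212,222,260),wh,.004);foot(S,(205,240,195,225),wh,.004)
E
```

```text
z map top dock
[[  -3   -5   -3    2    6    4    9    2    6    4   11    8   10    6
     6    6    4    7   -3    0    0   -1]
 [  -2    6    5    0    9    7    7    7    4    6    5    4    8   10
     6    4    3    3   11    4   -2   -4]
 [  -1   -3    4    2    2    3    3    5    7   10    1    8    6   10
     1    7   10   11    7    1    4    0]
 [   1    2   -2    3    7   76   72   73   74   72    7    4   10    5
     9    5    7   11    1    9    1    1]
 [   0    6    0    9   76   80   69   56   58   77   79   60   35   10
     3    7    8    9    4    6    2   -1]
 [   1    7    6    2   81   69   52   46   35   34   81   73   56   37
     4    4    0    7    1    9    4   -3]
 [   2    2    3   74   78   61   50   37   39   34   73   74   60   47
    21    8    0    6    2    6    5    8]
 [   2    7    0   75   77   59   41   31   37   36   76   76   59   42
    29    5    5    3    4    6    1   -1]
 [   0    8    6   -2   74   66   43   34   38   31   74   72   60   40
    30    2    2    8    8   10    6    0]
 [  -1    6   10    3   75   72   57   40   37   7
[... 1407 characters left out ...]
    ]
S handle [ 0.44756355 -0.3086549   0.101     ]
S handle [ 0.45197701 -0.30354382  0.166     ]
T handle [ 0.45299034 -0.29235472  0.101     ]
T handle [ 0.45498812 -0.29829349  0.166     ]
cup mouth S [ 0.45263698 -0.30299296  0.076     ]
cup foot T [ 0.45245535 -0.30210658  0.006     ]
expected T px of vertical probe [[368.1, 244.9], [369.6, 244.4], [373.9, 243.1]] S [[310.8, 303.7], [311.4, 297.5], [313.0, 280.5]]
((17.87784194946289, 18.338972091674805), (20.327272415161133, 20.97040367126465), 49.309322357177734) [0.48381469 0.28368242 0.004     ]
((17.577577590942383, 12.531518936157227), (12.119887351989746, 19.45093536376953), 85.24443054199219) [0.48329317 0.27770024 0.004     ]
```

```bash
cat > rel.py <<'E'
import sys,numpy as np
from scipy.spatial.transform import Rotation as Rot
from station import arm
def rel(p,rpy,p0=None,rpy0=None):
    s=arm.get_state();p0=s["eef_pos"] if p0 is None else p0;rpy0=s["ee_rot"] if rpy0 is None else rpy0
    A=Rot.from_euler("xyz",rpy0);B=Rot.from_euler("xyz",rpy)
    print("rel",(A.inv().apply(np.array(p)-p0)/.3).round(4),((A.inv()*B).as_rotvec()/np.radians(60)).round(4))
def st():
    s=arm.get_state();print("t",round(s["t"],2),"pos",s["eef_pos"].round(4),"rpy",s["ee_rot"].round(4),"F",s["force"].round(2),"w",round(s["width"],4),"q",s["q"].round(2))
E
python3 - <<'E'
from rel import *;from h import plane,load
pi=np.pi;st();p0=[.288,.610,.2265];r=[pi,0,-.441]
rel([.40,.45,.33],[pi,0,-.3],p0,r)
rel([.45,.35,.33],[pi,0,-.15],p0,r)
print(plane(load("top0"),188.8,238.7,.076))
E
```

```text
t 0.1 pos [0.2878 0.61   0.2257] rpy [ 3.140e+00 -2.000e-04 -4.409e-01] F [ 0.33  0.51 -0.33] w 0.0875 q [ 1.42  0.36  0.01 -0.   -1.22 -0.29]
rel [ 0.5653  0.323  -0.345 ] [ 0.      0.     -0.1346]
rel [ 0.8583  0.5533 -0.345 ] [ 0.      0.     -0.2779]
[0.48407821 0.2824343  0.076     ]
```

```bash
python3 -m inch '0 0.1 0.06 -0.345 0 0 0; 0 0.3 0.2 -0.345 0 0 -0.1; 0 0.86 0.55 -0.345 0 0 -0.421; 0 0.86 0.55 -0.345 0 0 -0.421; 0 0.86 0.55 -0.345 0 0 -0.421; 0 0.86 0.55 -0.345 0 0 -0.421; 0 0.86 0.55 -0.345 0 0 -0.421; 0 0.86 0.55 -0.345 0 0 -0.421; 0 0.86 0.55 -0.345 0 0 -0.421; 0 0.86 0.55 -0.345 0 0 -0.421'; python3 - <<'E'
from rel import *
st();rel([.48,.06,.33],[np.pi,0,0])
E
```

```text
t: 1.1
eef_pos: [0.4506, 0.3515, 0.3296]
ee_rot: [3.141, 0.001, 0.0]
force: [0.8, 0.1, -0.3]
width: 0.0877
t 1.1 pos [0.4506 0.3515 0.3296] rpy [3.1412e+00 6.0000e-04 1.0000e-04] F [ 0.84  0.09 -0.31] w 0.0877 q [ 1.    0.14 -0.05 -0.   -1.38  0.57]
rel [ 0.0979  0.9715 -0.0011] [0.0003 0.0006 0.0001]
```

```bash
python3 -m inch '0 0.1 0.97 0 0 0 0; 0 0.1 0.97 0 0 0 0; 0 0.1 0.97 0 0 0 0; 0 0.1 0.97 0 0 0 0; 0 0.1 0.97 0 0 0 0; 0 0.1 0.97 0 0 0 0; 0 0.1 0.97 0 0 0 0; 0 0.1 0.97 0 0 0 0'; python3 - <<'E'
from rel import *
st();rel([.4535,-.302,.30],[np.pi,0,0])
E
```

```text
t: 1.9
eef_pos: [0.4809, 0.0604, 0.3298]
ee_rot: [-3.142, 0.0, -0.001]
force: [0.5, 0.0, -0.7]
width: 0.0881
t 1.9 pos [0.4809 0.0604 0.3298] rpy [-3.1416e+00  4.0000e-04 -6.0000e-04] F [ 0.46  0.01 -0.71] w 0.0881 q [ 0.53 -0.01 -0.22 -0.   -1.37  1.04]
rel [-0.0907  1.2081  0.0992] [-0.      0.0004 -0.0006]
```

```bash
python3 -m inch '0 -0.088 1 0.1 0 0 0; 0 -0.088 1 0.1 0 0 0; 0 -0.088 1 0.1 0 0 0; 0 -0.088 1 0.1 0 0 0; 0 -0.088 1 0.1 0 0 0; 0 -0.088 1 0.1 0 0 0; 0 -0.088 1 0.1 0 0 0; 0 -0.088 1 0.1 0 0 0'; python3 -m inch '0 0 0.207 0.05 0 0 0; 0 0 0.207 0.05 0 0 0; 0 0 0.207 0.05 0 0 0; 0 0 0.207 0.05 0 0 0'; python3 - <<'E'
from rel import *
import cv2
st()
f=arm.grab_frame("side");np.savez("/tmp/side1.npz",**f);g=arm.grab_frame("top")
a=cv2.resize(f["img"][180:340,220:400],(450,400));b=cv2.resize(g["img"][170:300,320:440],(340,400))
cv2.imwrite("pics/pre.png",np.hstack([a,b])[:,:,::-1])
E
```

```text
t: 2.7
eef_pos: [0.4551, -0.2396, 0.2991]
ee_rot: [-3.141, 0.002, -0.001]
force: [1.0, 0.4, 0.1]
width: 0.0878
t: 3.1
eef_pos: [0.4554, -0.3004, 0.285]
ee_rot: [-3.141, 0.0, 0.002]
force: [-0.4, 0.6, -0.2]
width: 0.0874
t 3.1 pos [ 0.4554 -0.3004  0.285 ] rpy [-3.1414e+00  2.0000e-04  1.6000e-03] F [-0.4   0.61 -0.21] w 0.0874 q [-0.22  0.11 -0.18 -0.   -1.28  1.8 ]
```

View pics/pre.png

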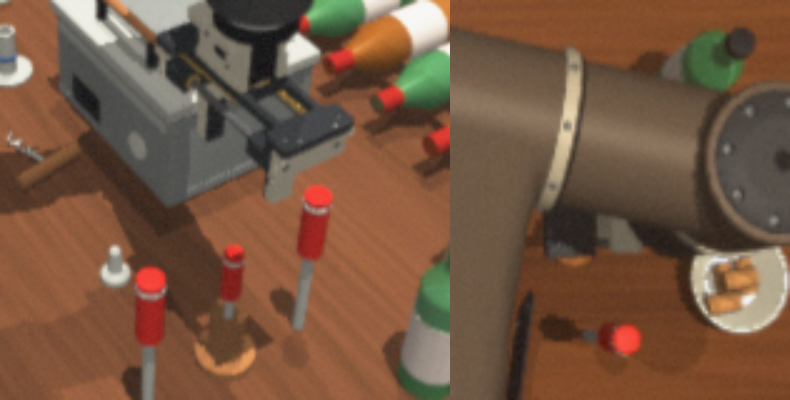

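```bash
python3 -m inch '0 -0.006 0.003 0.15 0 0 0; 0 -0.006 0.003 0.3 0 0 0; 0 -0.006 0.003 0.4 0 0 0; 0 -0.006 0.003 0.47 0 0 0; 0 -0.006 0.003 0.525 0 0 0; 0 -0.006 0.003 0.525 0 0 0'; python3 - <<'E'
from rel import *
import cv2
st()
f=arm.grab_frame("side")
cv2.imwrite("pics/pre2.png",cv2.resize(f["img"][220:340,220:400],(750,500))[:,:,::-1])
E
```

```text
t: 3.8
eef_pos: [0.4519, -0.3013, 0.1259]
ee_rot: [-3.14, 0.003, 0.001]
force: [0.1, 0.8, 0.3]
width: 0.0874
t 3.8 pos [ 0.4519 -0.3013  0.1259] rpy [-3.1403e+00  3.1000e-03  1.2000e-03] F [0.09 0.77 0.26] w 0.0874 q [-0.23  0.23 -0.41 -0.   -0.93  1.8 ]
```

View pics/pre2.png

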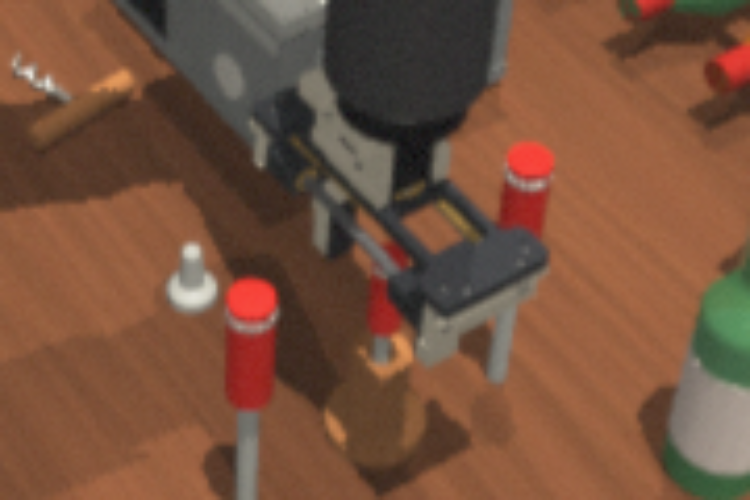

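The fingers straddle the small probe in the cup, which sits at about (383,290) in the crop. The neighbours are clear of the gripper, so I close.

```bash
python3 -m inch '0.5 0 0 0 0 0 0; 1 0 0 0 0 0 0; 1 0 0 0 0 0 0; 1 0 0 0 0 0 0; 1 0 0 0 0 0 0; 1 0 0 0 0 0 0; 1 0 0 0 0 0 0; 1 0 0 0 0 0 0' 25; python3 - <<'E'
from rel import *
st()
E
```

```text
t: 4.65
eef_pos: [0.4527, -0.3029, 0.1275]
ee_rot: [-3.142, 0.0, 0.0]
force: [0.6, 0.8, -0.5]
width: 0.0289
t 4.65 pos [ 0.4527 -0.3029  0.1275] rpy [-3.1416e+00  1.0000e-04  0.0000e+00] F [ 0.59  0.75 -0.48] w 0.0289 q [-0.23  0.23 -0.41  0.   -0.93  1.8 ]
```

```bash
python3 -m inch '1 0 0 0 0 0 0; 1 0 0 0 0 0 0; 1 0 0 0 0 0 0; 1 0 0 0 0 0 0' 25; python3 - <<'E'
from rel import *
st()
E
```

```text
t: 5.05
eef_pos: [0.4527, -0.3028, 0.1275]
ee_rot: [-3.142, 0.0, 0.0]
force: [0.3, -0.4, -1.4]
width: 0.0218
t 5.05 pos [ 0.4527 -0.3028  0.1275] rpy [-3.1416e+00  1.0000e-04  1.0000e-04] F [ 0.32 -0.36 -1.4 ] w 0.0218 q [-0.23  0.23 -0.41 -0.   -0.93  1.8 ]
```

```bash
python3 -m inch '1 0 0 -0.03 0 0 0; 1 0 0 -0.09 0 0 0; 1 0 0 -0.17 0 0 0; 1 0 0 -0.27 0 0 0; 1 0 0 -0.4 0 0 0; 1 0 0 -0.53 0 0 0; 1 0 0 -0.66 0 0 0; 1 0 0 -0.76 0 0 0; 1 0 0 -0.8 0 0 0; 1 0 0 -0.8 0 0 0; 1 0 0 -0.8 0 0 0'; python3 - <<'E'
from rel import *
import cv2
st()
f=arm.grab_frame("side")
cv2.imwrite("pics/lift.png",cv2.resize(f["img"][130:340,200:400],(570,600))[:,:,::-1])
E
```

```text
t: 6.15
eef_pos: [0.4523, -0.3025, 0.3664]
ee_rot: [-3.141, 0.001, 0.0]
force: [0.3, -0.1, -1.1]
width: 0.0215
t 6.15 pos [ 0.4523 -0.3025  0.3664] rpy [-3.1405e+00  1.2000e-03  0.0000e+00] F [ 0.31 -0.13 -1.12] w 0.0215 q [-0.23  0.08 -0.03 -0.   -1.46  1.8 ]
```

View pics/lift.png

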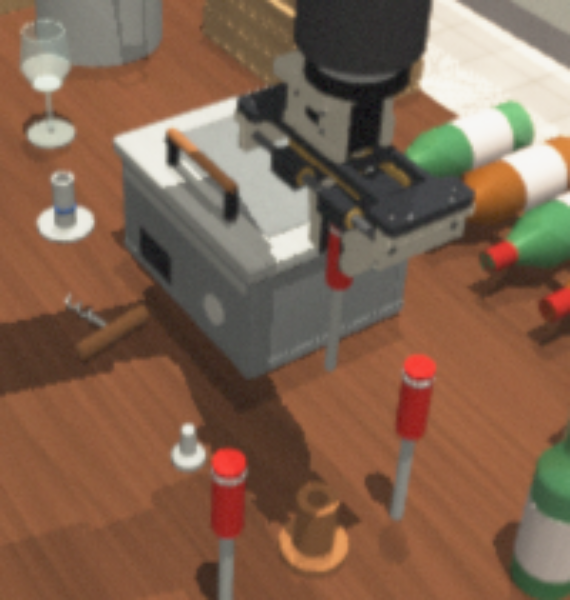

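The probe is held upright and clear of the empty cup, with the stem tip at crop (332,370). I carry it to the dock.

```bash
python3 -m inch '1 0 -0.04 0 0 0 0; 1 0 -0.13 0 0 0 0; 1 0 -0.25 0 0 0 0; 1 0 -0.38 0 0 0 0; 1 0 -0.52 0 0 0 0; 1 0 -0.66 0 0 0 0; 1 0 -0.8 0 0 0 0; 1 0 -0.9 0 0 0 0; 1 0 -0.97 0 0 0 0; 1 0 -1 0 0 0 0' && python3 -m inch '1 0.01 -0.04 0 0 0 0; 1 0.03 -0.13 0 0 0 0; 1 0.05 -0.25 0 0 0 0; 1 0.07 -0.38 0 0 0 0; 1 0.09 -0.52 0 0 0 0; 1 0.105 -0.66 0 0 0 0; 1 0.105 -0.78 0 0 0 0; 1 0.105 -0.88 0 0 0 0; 1 0.105 -0.93 0 0 0 0; 1 0.105 -0.95 0 0 0 0; 1 0.105 -0.95 0 0 0 0; 1 0.105 -0.95 0 0 0 0'; python3 - <<'E'
from rel import *
import cv2
st()
for n in("side","top"):
    f=arm.grab_frame(n);np.savez(f"/tmp/{n}2.npz",**f);cv2.imwrite(f"pics/{n}2.png",f["img"][:,:,::-1])
E
```

```text
t: 7.2
eef_pos: [0.4521, -0.0009, 0.3666]
ee_rot: [3.141, 0.002, 0.002]
force: [-0.0, 0.1, -1.5]
width: 0.0216
t: 8.4
eef_pos: [0.4844, 0.2812, 0.3677]
ee_rot: [3.141, -0.0, -0.001]
force: [-0.0, -0.7, -0.5]
width: 0.0214
t 8.4 pos [0.4844 0.2812 0.3677] rpy [ 3.1414e+00 -0.0000e+00 -7.0000e-04] F [-0.03 -0.69 -0.53] w 0.0214 q [ 0.88  0.11 -0.    0.   -1.46  0.69]
```

View pics/side2.png

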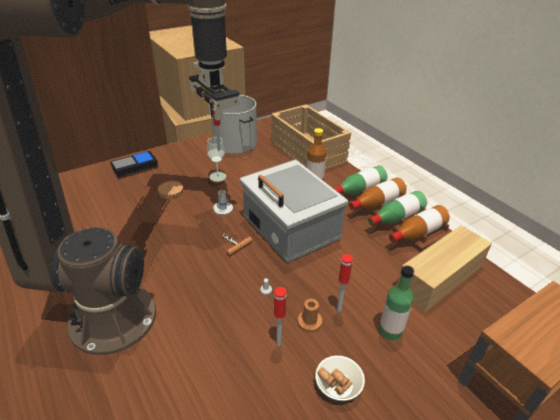

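View pics/top2.png

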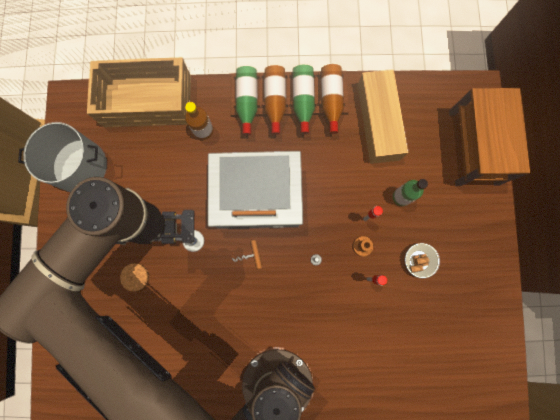

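```bash
python3 -m inch '1 0 0 0.1 0 0 0; 1 0 0 0.23 0 0 0; 1 0 0 0.36 0 0 0; 1 0 0 0.45 0 0 0; 1 0 0 0.49 0 0 0; 1 0 0 0.49 0 0 0; 1 0 0 0.49 0 0 0'; python3 - <<'E'
from rel import *
import cv2
from h import *
st()
f=arm.grab_frame("side");np.savez("/tmp/side3.npz",**f)
cv2.imwrite("pics/side3.png",cv2.resize(f["img"][120:220,170:270],(600,600),interpolation=cv2.INTER_CUBIC)[:,:,::-1])
W=cloud(f)
print((W[160:196,210:236,2]*1000).round().astype(int)[::3])
E
```

```text
t: 9.2
eef_pos: [0.4851, 0.2823, 0.2222]
ee_rot: [-3.141, -0.002, -0.0]
force: [0.0, -0.2, 0.5]
width: 0.0215
t 9.2 pos [0.4851 0.2823 0.2222] rpy [-3.1405e+00 -1.7000e-03 -1.0000e-04] F [ 0.03 -0.24  0.48] w 0.0215 q [ 0.88  0.17 -0.25  0.   -1.14  0.69]
[[ -5  85  93  91  92  95  92 209 211 211 221 210 211  -7  -5  -5  -5  -2
   -4 -10  -8  -6  -2  -6  -7  -2]
 [ -5  -1  -8  -2  -2   1  69 197 200 202 197 199 196   0  -3  -9   1  -3
   -8  -3  -1  -5  -7  -3   0  -2]
 [ -6  -1  -3  -3  -2  -2  50  52  -2 183 183 183  -4  -8   1  -1   3  -4
   -4   1  -3  -5  -4  -5  -5   0]
 [  0  -2  -2  -6  -4  -5  37  40  38 977 172 170  -3  -4  -5  -3  -3  -7
    1  -3  -3  -3  -3  -9  -2   0]
 [ -6  -4  -7  -1  -6  -4   2  31  21 159 158 161  -6  -4  -7  -9  -5  -4
   -6  -8  -4  -7  -1  -6  -4  -5]
 [ -1   2   3   2   0   7   0   8   7   3 145 148 146   1   3   2  -4   1
   -5  -6  -3  -6  -3  -1  -2  -2]
 [  4   2   1   3   1   4   6   5   4   3 137 135 134   1  -1   4   0  -2
    1  -3  -5   2  -5  -4  -4  -2]
 [ -2  -2   2  -2   1  -1   1  -2  -1  -2 124 122 120  -3  -2  -3  -4  -3
   -3  -7  -3  -3  -6  -5  -6  -4]
 [ -5   1  -7  -5  -5  -7  -4  -1  -5  -3 107 111 106  -3  -3  -2   1  -5
   -2  -3  -2   0  -1   0  -7  -6]
 [ -5  -5  -5   0  -1  -1  -3  -1  -3  -7  -2  -3  -6  -3   0  -3   1  -3
    0  -3  -3  -4  -2  -3  -4  -2]
 [  0   0   1   1  -7  -2  -7  -4  -1  -7  -1  74  75  -3  -5  -2  -5  -1
   -3  -3  -1  -4  -4  -5  -6   1]
 [ -3  -4   1  -4   2  -4  -8  -4  73  67  60  60  62  65  73  70   1  -4
   -5  -3  -2  -4  -4   1   1  -6]]
```

View pics/side3.png

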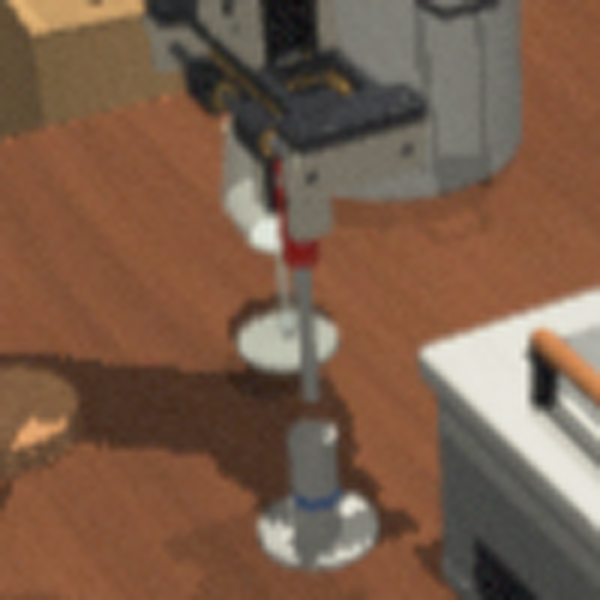

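```bash
python3 - <<'E'
from h import *
S=load("side3");W=cloud(S)
print((W[184:198,215:230,2]*1000).round().astype(int))
print(proj(S,[[.485,.2823,z] for z in(.0,.076,.1,.145,.18)]).round(2))
print("stem pts",plane(S,221,184.5,.107),plane(S,220.5,175,.145))
P=W[165:187,218:224].reshape(-1,3);P=P[(P[:,2]>.1)&(P[:,2]<.19)];
for a,b in((.1,.13),(.13,.16),(.16,.19)):
    q=P[(P[:,2]>a)&(P[:,2]<b)];print(np.median(q,axis=0))
R=W[188:196,216:228].reshape(-1,3);q=R[(R[:,2]>.066)];print("rim",q.mean(0),q.min(0),q.max(0))
E
```

```text
[[ -7  -4  -1  -5  -3 107 111 106  -3  -3  -2   1  -5  -2  -3]
 [ -4  -1  -2  -5  -7  -3 105 109  -4  -2  -4  -5  -1   0  -5]
 [ -7  -3  -5   1  -3  -6  97  99  -4  -3  -2  -3  -4  -3  -5]
 [ -1  -3  -1  -3  -7  -2  -3  -6  -3   0  -3   1  -3   0  -3]
 [ -6  -3  -3   2  -6  -4   1  -9  -8   1   0  -4  -3  -6   1]
 [ -3  -3   1  -3  -2  -4  -2  -4  -3   0  -4  -4  -6  -4 -11]
 [ -2  -7  -4  -1  -7  -1  74  75  -3  -5  -2  -5  -1  -3  -3]
 [ -9  -2  -4  -2  72  70  72  69  74  75   0  -4   0  -4  -6]
 [ -5  -4  -2  75  69  64  68  64  65  71  73  -6  -3  -2  -3]
 [ -4  -8  -4  73  67  60  60  62  65  73  70   1  -4  -5  -3]
 [ -3  -7   0  67  70  74  70  70  74  71  68  -3  -6  -5  -3]
 [ -4  -3  -5  64  70  70  73  67  68  66  66  -6  -3  -1  -2]
 [ -1  -6  -3  61  64  63  66  65  65  62  59  -4  -1  -3  -5]
 [ -6   0  -6  53  56  62  64  62  61  60  54  -6  -3  -2  -1]]
[[222.49 207.59]
 [221.13 190.8 ]
 [220.68 185.29]
 [219.82 174.66]
 [219.13 166.12]]
stem pts [0.48399241 0.27679407 0.107     ] [0.48604108 0.27912798 0.145     ]
[0.48462017 0.27670999 0.11756671]
[0.48535798 0.27642198 0.1449363 ]
[0.48584098 0.27643951 0.17439074]
rim [0.48321843 0.27672982 0.07084974] [0.4705684  0.26371656 0.06623973] [0.49538158 0.29062273 0.07529938]
```

Relative to the dock mouth, centred near (221.2,192), the stem tip at (221,186.5) is aligned to within about 1 mm. Both show the same camera bias of about 1 row. I insert it.

```bash
python3 -m inch '1 0 0 0.05 0 0 0; 1 0 0 0.09 0 0 0; 1 0 0 0.13 0 0 0; 1 0 0 0.18 0 0 0; 1 0 0 0.23 0 0 0; 1 0 0 0.26 0 0 0; 1 0 0 0.28 0 0 0; 1 0 0 0.28 0 0 0'; python3 - <<'E'
from rel import *
import cv2
st()
f=arm.grab_frame("side")
cv2.imwrite("pics/side4.png",cv2.resize(f["img"][120:220,170:270],(500,500),interpolation=cv2.INTER_CUBIC)[:,:,::-1])
E
```

```text
t: 10.05
eef_pos: [0.4841, 0.282, 0.1359]
ee_rot: [3.141, 0.001, 0.0]
force: [0.1, 0.4, -0.4]
width: 0.0217
t 10.05 pos [0.4841 0.282  0.1359] rpy [3.1407e+00 7.0000e-04 1.0000e-04] F [ 0.05  0.38 -0.45] w 0.0217 q [ 0.88  0.25 -0.37  0.   -0.96  0.69]
```

View pics/side4.png

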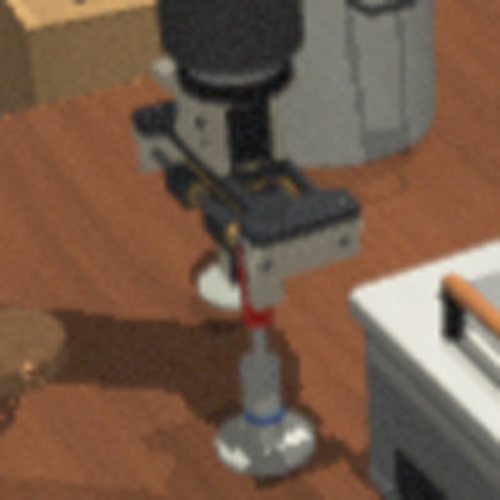

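```bash
python3 -m inch '1 0 0 0.01 0 0 0; 1 0 0 0.018 0 0 0; 1 0 0 0.024 0 0 0; 1 0 0 0.028 0 0 0; 1 0 0 0.028 0 0 0'; python3 - <<'E'
from rel import *
st()
E
```

```text
t: 10.6
eef_pos: [0.4842, 0.2821, 0.128]
ee_rot: [3.141, 0.0, 0.0]
force: [0.1, 0.6, -0.8]
width: 0.0214
t 10.6 pos [0.4842 0.2821 0.128 ] rpy [3.1414e+00 2.0000e-04 1.0000e-04] F [ 0.11  0.58 -0.78] w 0.0214 q [ 0.88  0.26 -0.38 -0.   -0.94  0.69]
```

```bash
python3 -m inch '1 0 0 0.003 0 0 0; 1 0 0 0.003 0 0 0; 0.6 0 0 0.003 0 0 0; 0.4 0 0 0.003 0 0 0; 0.2 0 0 0.003 0 0 0; 0.1 0 0 0.003 0 0 0; 0.1 0 0 0.003 0 0 0; 0.1 0 0 0.003 0 0 0; 0.1 0 0 0.003 0 0 0' ; python3 - <<'E'
from rel import *
st()
import cv2
f=arm.grab_frame("side")
cv2.imwrite("pics/side5.png",cv2.resize(f["img"][120:220,170:270],(500,500),interpolation=cv2.INTER_CUBIC)[:,:,::-1])
E
```

```text
t: 11.5
eef_pos: [0.4842, 0.2822, 0.1273]
ee_rot: [3.142, -0.0, 0.0]
force: [0.7, 0.1, 0.0]
width: 0.0721
t 11.5 pos [0.4842 0.2822 0.1273] rpy [ 3.1416e+00 -0.0000e+00  1.0000e-04] F [0.68 0.14 0.05] w 0.0721 q [ 0.88  0.26 -0.38  0.   -0.94  0.69]
```

View pics/side5.png

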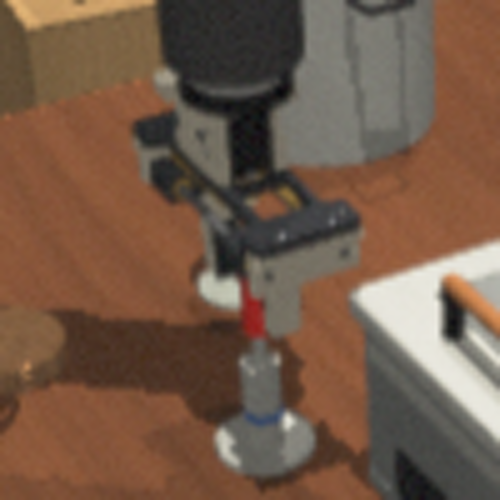

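```bash
python3 -m inch '0.1 0 0 -0.05 0 0 0; 0.05 0 0 -0.15 0 0 0; 0 0 0 -0.3 0 0 0; 0 0 0 -0.45 0 0 0; 0 0 0 -0.6 0 0 0; 0 0 0 -0.68 0 0 0; 0 0 0 -0.68 0 0 0; 0 0 0 -0.68 0 0 0' ; python3 -m inch '0 0.03 0.1 0 0 0 0.1; 0 0.21 0.733 0 0 0 1; 0 0.21 0.733 0 0 0 1; 0 0.21 0.733 0 0 0 1; 0 0.21 0.733 0 0 0 1; 0 0.21 0.733 0 0 0 1; 0 0.21 0.733 0 0 0 1; 0 0.21 0.733 0 0 0 1; 0 0.21 0.733 0 0 0 1; 0 0.21 0.733 0 0 0 1' ; python3 -m inch '0 0 0 0 0 0 0.5; 0 0 0 0 0 0 0.5; 0 0 0 0 0 0 0.5; 0 0 0 0 0 0 0.5; 0 0 0 0 0 0 0.5; 0 0 0 0 0 0 0.5'; python3 - <<'E'
from rel import *
st()
import cv2
rel([.5467,.062,.25],[np.pi,0,-np.pi/2])
for n in("side","top"):
    f=arm.grab_frame(n);np.savez(f"/tmp/{n}6.npz",**f);cv2.imwrite(f"pics/{n}6.png",f["img"][:,:,::-1])
E
```

```text
t: 12.35
eef_pos: [0.4841, 0.2822, 0.3314]
ee_rot: [-3.141, -0.0, -0.0]
force: [0.0, 0.0, -0.6]
width: 0.0879
t: 13.35
eef_pos: [0.5469, 0.0622, 0.3301]
ee_rot: [3.14, 0.0, -1.045]
force: [0.1, 0.0, -0.2]
width: 0.0875
t: 13.95
eef_pos: [0.5471, 0.0624, 0.331]
ee_rot: [3.141, -0.0, -1.567]
force: [0.1, 0.6, 1.1]
width: 0.0874
t 13.95 pos [0.5471 0.0624 0.331 ] rpy [ 3.1411e+00 -2.0000e-04 -1.5672e+00] F [0.07 0.65 1.09] w 0.0874 q [ 0.47  0.1  -0.09 -0.   -1.38 -0.47]
rel [0.0012 0.0014 0.2698] [ 0.0004 -0.0002  0.0034]
```

View pics/side6.png

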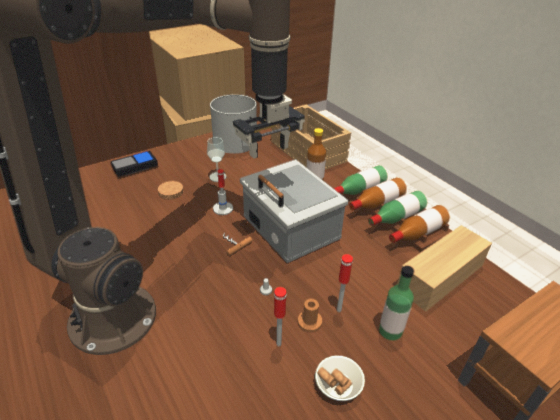

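View pics/top6.png

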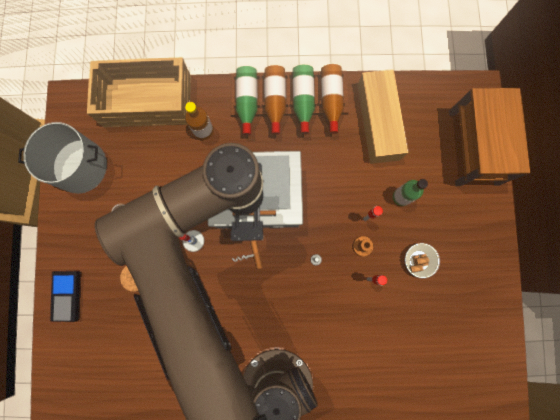

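```bash
python3 -m inch '0 0 0 0.1 0 0 0; 0 0 0 0.22 0 0 0; 0 0 0 0.33 0 0 0; 0 0 0 0.41 0 0 0; 0 0 0 0.45 0 0 0; 0 0 0 0.457 0 0 0; 0 0 0 0.457 0 0 0' ; python3 - <<'E'
from rel import *
st()
import cv2
f=arm.grab_frame("side")
cv2.imwrite("pics/side7.png",cv2.resize(f["img"][110:260,200:360],(640,600),interpolation=cv2.INTER_CUBIC)[:,:,::-1])
E
```

```text
t: 14.75
eef_pos: [0.5478, 0.0624, 0.1949]
ee_rot: [-3.141, -0.0, -1.57]
force: [0.1, -0.4, -0.0]
width: 0.0877
t 14.75 pos [0.5478 0.0624 0.1949] rpy [-3.1409e+00 -1.0000e-04 -1.5700e+00] F [ 0.08 -0.37 -0.03] w 0.0877 q [ 0.47  0.18 -0.31  0.   -1.08 -0.47]
```

View pics/side7.png

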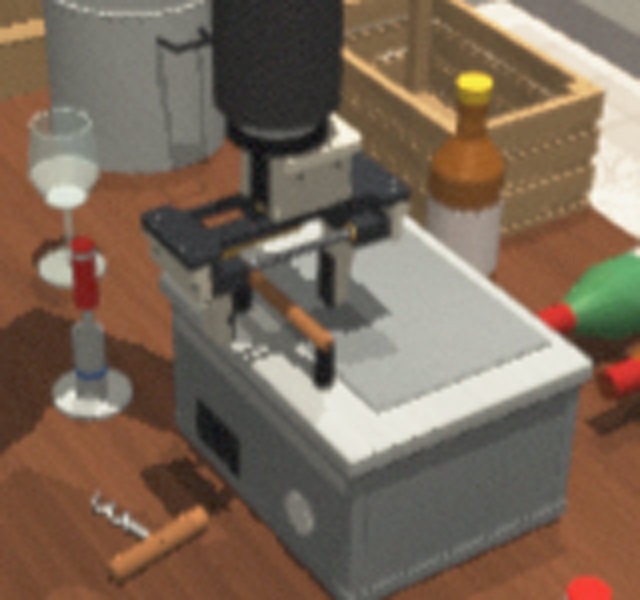

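```bash
python3 -m inch '1 0 0 0 0 0 0; 1 0 0 0 0 0 0; 1 0 0 0 0 0 0; 1 0 0 0 0 0 0; 1 0 0 0 0 0 0; 1 0 0 0 0 0 0; 1 0 0 0 0 0 0; 1 0 0 0 0 0 0; 1 0 0 0 0 0 0; 1 0 0 0 0 0 0; 1 0 0 0 0 0 0; 1 0 0 0 0 0 0' 15 ; python3 -m inch '1 0 0 0 0 0 0; 1 0 0 0 0 0 0' 15; python3 - <<'E'
from rel import *
st()
E
```

```text
t: 16.0
eef_pos: [0.5499, 0.0624, 0.1945]
ee_rot: [-3.137, 0.0, -1.571]
force: [11.2, -3.5, -7.6]
width: 0.0134
t: 16.2
eef_pos: [0.5499, 0.0624, 0.1945]
ee_rot: [-3.137, 0.0, -1.571]
force: [11.3, -3.7, -6.6]
width: 0.0137
t 16.2 pos [0.5499 0.0624 0.1945] rpy [-3.1371e+00  2.0000e-04 -1.5705e+00] F [11.33 -3.71 -6.64] w 0.0137 q [ 0.47  0.18 -0.31  0.   -1.08 -0.47]
```

```bash
python3 -m inch '1 0 -0.005 0 0 0 0; 1 0 -0.01 0 0 0 0; 1 0 -0.01 0 0 0 0' 15; python3 - <<'E'
from rel import *
st();print(arm.get_state()["moment"].round(2))
E
```

```text
t: 16.5
eef_pos: [0.5498, 0.0623, 0.1941]
ee_rot: [3.141, -0.0, -1.571]
force: [-2.3, 1.1, 1.1]
width: 0.0134
t 16.5 pos [0.5498 0.0623 0.1941] rpy [ 3.1406 -0.     -1.5708] F [-2.27  1.1   1.12] w 0.0134 q [ 0.47  0.18 -0.31 -0.   -1.08 -0.47]
[0.48 0.79 0.03]
```

```bash
python3 -m inch '1 0 0 0 0 0 0; 1 0 0 0 0 0 0; 1 0 0 0 0 0 0; 1 0 -0.001 -0.005 -0.007 0 0; 1 0 -0.002 -0.01 -0.014 0 0; 1 0 -0.0035 -0.015 -0.021 0 0; 1 0 -0.0046 -0.0194 -0.0286 0 0; 1 0 -0.0046 -0.0194 -0.0286 0 0' 50; python3 - <<'E'
from rel import *
st();print(arm.get_state()["moment"].round(2))
E
```

```text
t: 17.3
eef_pos: [0.5508, 0.0623, 0.199]
ee_rot: [3.108, -0.0, -1.571]
force: [-4.3, 3.0, -9.1]
width: 0.0124
t 17.3 pos [0.5508 0.0623 0.199 ] rpy [ 3.1085e+00 -3.0000e-04 -1.5712e+00] F [-4.26  2.96 -9.08] w 0.0124 q [ 0.46  0.2  -0.26 -0.02 -1.13 -0.45]
[ 1.15  1.25 -0.09]
```

```bash
python3 -m inch '1 0 -0.0008 -0.0033 -0.0048 0 0; 1 0 -0.0016 -0.0065 -0.0096 0 0; 1 0 -0.0024 -0.0098 -0.0144 0 0; 1 0 -0.0032 -0.013 -0.0191 0 0; 1 0 -0.004 -0.0163 -0.024 0 0; 1 0 -0.0048 -0.0195 -0.0287 0 0; 1 0 -0.0056 -0.0228 -0.0335 0 0; 1 0 -0.0063 -0.0259 -0.0382 0 0; 1 0 -0.0063 -0.0259 -0.0382 0 0; 1 0 -0.0063 -0.0259 -0.0382 0 0' 50; python3 - <<'E'
from rel import *
st();print(arm.get_state()["moment"].round(2))
E
```

```text
t: 18.3
eef_pos: [0.5539, 0.0623, 0.2088]
ee_rot: [3.072, 0.0, -1.57]
force: [-6.0, 2.9, -1.5]
width: 0.0122
t 18.3 pos [0.5539 0.0623 0.2088] rpy [ 3.0722e+00  2.0000e-04 -1.5704e+00] F [-5.99  2.93 -1.49] w 0.0122 q [ 0.44  0.22 -0.21 -0.03 -1.2  -0.43]
[ 1.23  1.69 -0.11]
```

```bash
python3 -m inch '1 0 -0.0008 -0.0048 -0.0071 0 0; 1 0 -0.0016 -0.0097 -0.0143 0 0; 1 0 -0.0024 -0.0145 -0.0214 0 0; 1 0 -0.0032 -0.0193 -0.0286 0 0; 1 0 -0.004 -0.0241 -0.0357 0 0; 1 0 -0.0048 -0.0289 -0.0428 0 0; 1 0 -0.0056 -0.0337 -0.05 0 0; 1 0 -0.0062 -0.037 -0.0545 0 0; 1 0 -0.0062 -0.037 -0.0545 0 0; 1 0 -0.0062 -0.037 -0.0545 0 0' 50; python3 - <<'E'
from rel import *
from h import *
st();print(arm.get_state()["moment"].round(2))
f=arm.grab_frame("side");np.savez("/tmp/side8.npz",**f);W=cloud(f)
cv2.imwrite("pics/side8.png",cv2.resize(f["img"][110:260,200:360],(640,600),interpolation=cv2.INTER_CUBIC)[:,:,::-1])
m=(W[...,2]>.15)&(W[...,2]<.215)&(W[...,0]>.6)&(W[...,0]<.73)&(W[...,1]>-.06)&(W[...,1]<.0)
P=W[m];k=np.polyfit(P[:,0],P[:,2],1);print(len(P),k,"angle",np.arctan(-k[0]),"at hinge .745",np.polyval(k,.745))
S=load("side0");W0=cloud(S);P=W0[m];k=np.polyfit(P[:,0],P[:,2],1);print("before",k,np.polyval(k,.745))
E
```

```text
t: 19.3
eef_pos: [0.5571, 0.0623, 0.2188]
ee_rot: [3.016, 0.0, -1.571]
force: [1.2, 2.4, -3.3]
width: 0.0126
t 19.3 pos [0.5571 0.0623 0.2188] rpy [ 3.0160e+00  2.0000e-04 -1.5707e+00] F [ 1.16  2.42 -3.27] w 0.0126 q [ 0.42  0.26 -0.14 -0.05 -1.29 -0.41]
[ 1.   -1.06 -0.13]
427 [-0.13245418  0.26879395] angle 0.13168763770842878 at hinge .745 0.17011558545016087
before [-0.58097825  0.56224778] 0.12941897705275013
```

View pics/side8.png

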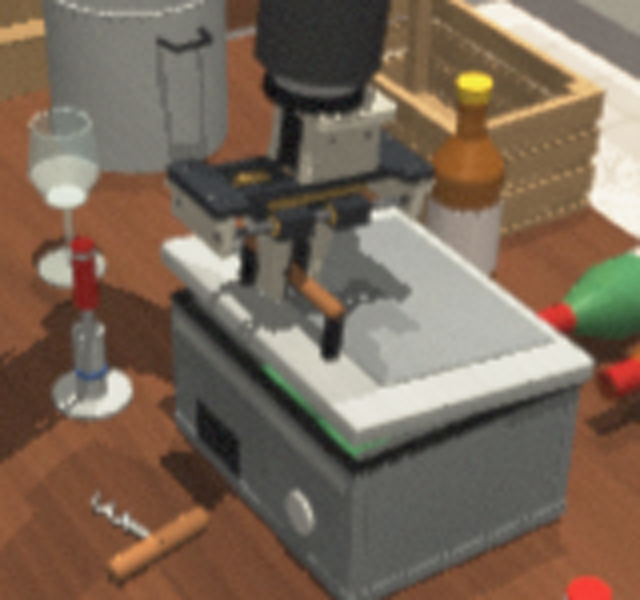

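The lid now stands open by about 30 mm along its front edge (crop (170,250) to (350,430)), still held, and the fitted lid angle is 0.132 rad. Last, I check the probe in the dock and the bystanders.

```bash
python3 -m inch '1 0 0 0 0 0 0; 1 0 0 0 0 0 0; 1 0 0 0 0 0 0; 1 0 0 0 0 0 0; 1 0 0 0 0 0 0' 50; python3 - <<'E'
from rel import *
from h import *
st()
f=arm.grab_frame("side");W=cloud(f);S=load("side0")
m=(W[...,2]>.15)&(W[...,2]<.215)&(W[...,0]>.6)&(W[...,0]<.73)&(W[...,1]>-.06)&(W[...,1]<.0)
P=W[m];k=np.polyfit(P[:,0],P[:,2],1);print("angle",np.arctan(-k[0]))
hsv=cv2.cvtColor(f["img"],cv2.COLOR_RGB2HSV)[150:200,210:235]
r=(((hsv[...,0]<6)|(hsv[...,0]>174))&(hsv[...,1]>150));P=W[150:200,210:235][r]
P=P[(P[:,2]>.08)&(P[:,2]<.2)]
print("handle",np.percentile(P,[2,50,98],axis=0).round(4).tolist())
ys,xs=np.nonzero(r);print("px",[(xs[ys==y].mean()+210).round(1) for y in sorted(set(ys))][::3])
print("expect px",proj(f,[[.484,.282,z] for z in (.101,.166)]).round(1).tolist())
d=cv2.absdiff(f["img"],S["img"]).max(-1);d[:,:150]=0
for nm,(x0,x1,y0,y1) in dict(bottle=(378,415,265,342),bowl=(312,368,355,402),stopper=(258,275,277,296),screw=(220,255,232,257),glass=(205,228,136,183),big1=(270,290,285,350),big2=(335,357,253,316)).items(): print(nm,np.percentile(d[y0:y1,x0:x1],[50,95]))
E
```

```text
t: 19.85
eef_pos: [0.557, 0.0624, 0.2188]
ee_rot: [3.016, 0.0, -1.571]
force: [4.7, 1.6, -4.8]
width: 0.013
t 19.85 pos [0.557  0.0624 0.2188] rpy [ 3.0159e+00  2.0000e-04 -1.5707e+00] F [ 4.66  1.62 -4.83] w 0.013 q [ 0.42  0.26 -0.14 -0.05 -1.29 -0.41]
angle 0.13182373761701185
handle [[0.4754, 0.2649, 0.1039], [0.4833, 0.2724, 0.1302], [0.4939, 0.2838, 0.1649]]
px [np.float64(220.0), np.float64(220.0), np.float64(220.5), np.float64(221.0), np.float64(221.0), np.float64(221.0)]
expect px [[220.4, 185.2], [219.2, 169.7]]
bottle [ 6. 10.]
bowl [ 7. 11.]
stopper [ 7. 11.]
screw [12. 23.]
glass [ 7. 71.]
big1 [ 6. 10.]
big2 [ 6. 10.]
```

```bash
python3 -c "
from station import arm
arm.job_done()
print(arm.get_state()['t'],arm.get_state()['eef_pos'])"
```

```text
the job is handed in; nothing more can be done
the job is handed in; nothing more can be done
```

The job is handed in. The probe is standing in the steel dock, and the lid is still held open by about 3 cm, at roughly 20 s of the 64 s allowed.

- **Probe:** I took the small red-handled probe out of the wooden cup, lowered it into the dock and let go while the chiller was still shut. Afterwards its handle spanned z from about 104 to 165 mm, which is fully seated, and it stood upright.
- **Lid:** I gripped the wooden bar with 50 N and broke the seal in small steps. The last checks gave 0.132 rad from the camera and about 0.128 rad from the tool's rise, so a gap of 29–30 mm at the front edge. The commanded opening never went past that. The last force reading on the tool was about 7 N in all.
- **Other things:** The bottle, bowl, stopper and two larger look-alikes looked unchanged. The glass and corkscrew areas showed some pixel change, which I put down to the arm's shadow and the probe now standing in front of them; neither looked moved in the pictures. I did not measure the coasters at the end; nothing came near them.
- **Disagreements:** The side camera put things about one pixel row (3 mm) off, so I aligned the stem to the dock relative to each other in the same picture. The bar was about 3 mm further back than measured, and gripping it pushed sideways with 11 N. I shifted the tool to relieve that before pulling.

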